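# Feed the red-capped tube carrier through the reader guard

## Robot

A 7-joint arm with a two-finger parallel gripper is mounted at the origin on the work surface. World frame = base frame: x ahead of the robot, y to its left, z up, the work surface at z = 0. Lengths are in m, angles in rad, forces in N, time in s.
With the tool pointing down it reaches from about 0.425 to 0.925 m from the base axis. Payload 6.8 kg.
Tool frame: the origin (TCP) lies at the centre of the arm's flange, where the gripper is bolted on; the fingertips stand 173 mm ahead of it and the grasp point (between the pads) lies 155 mm ahead of it (finger_overhang is the distance from the TCP to the fingertips, in m); y points along the fingers, z is the direction in which the jaws open and shut, and the axes are right-handed (so a half turn about y gives the same grasp; the last joint's range is limited). The gripper opens to 85 mm and grips with 20 to 120 N. Pads are 22 mm wide; open, the fingers measure 114 mm over their backs; the gripper's body (76 mm by 85 mm) begins 54 mm behind the grasp point. The pads swing forward as they close: fully open they stand 13 mm farther back than shut.
Start: joints at [-1.377, 0.477, 0.022, 1.555, -0.011, 1.109, -0.083], TCP at [0.201, 0.645, 0.405] pointing down, gripper open.
Joint ranges: [-2.96, 2.96], [-0.34, 2.1], [-1.41, 1.46], [0.24, 2.44], [-1.37, 4.51], [0.17, 1.92], [-2.96, 2.96]. Speed limits (rad/s): [2.39, 2.39, 3.14, 3.14, 3.14, 3.14, 3.14].

## Interface

Orientations are given as a rotation vector (axis times angle).
In Python, from bench import get_obs, grab_frame, hand_in, finger_overhang gives the robot as it stands. The module is installed in compiled form; this text tells all that it offers.
- The arm moves only by the shell command python3 -m jog 'ROWS' [FORCE]. ROWS is JSON, a list of rows, each a list of 3 entries, a list of its own where there are three numbers: the shift along the tool's x, y, z in cm, then the turn about the tool's y in rad, then the gripper command: -1 is fully open, 1 is shut, values between are in proportion. In form: [[[x, y, z], twist, gripper], ...]. A call has 1 to 10 rows; each row is the pose to reach, as a shift and turn from the pose commanded when the call began, along the tool's axes at that moment; what a row does not reach only later rows make up. A row lasts 1/8 s, in which the tool goes at most 62.5 mm and 10.7 degrees, less where a joint would pass 70% of its speed; a pose out of reach is approached as far as the arm can. A call with a gripper value outside its range is refused whole. The fingers move at their own pace and stop on an object; FORCE is the grip in N (left out, the last holds). Time passes only in rows, so rows that repeat a pose let the fingers close. It gives the time, the measured TCP pose, the force and the opening at its end, in the units of the state.
- get_obs(): the state, without advancing time (a new reading comes with each control period).
- grab_frame(name): name is "scene" or "side" or "wrist"; returns a dict with "image" (400x640x3 uint8, blue, green, red), "fx", "fy", "cx", "cy" (pixels), "distortion" ([k1, k2, p1, p2, k3] as OpenCV has them; the pictures are not rectified), "origin" and "rotation" of the camera in the world. Camera axes: x right, y up, looking along -z (the intrinsics and any distortion apply to the point x, -y, -z); pixel columns grow to the right and rows downward; lengths in m; the calibration is good to about 2 mm. A picture is of the moment at which its call begins. There is no depth.
- hand_in(): hands the job in, once; it reports no verdict.
The state is a dict: "clock": time; "joints": joint angles; "qvel": joint speeds; "tau": joint torques, N m; "tcp_pos": TCP position; "orientation": TCP orientation; "contact_force": force on the tool from outside, world axes, zero at the start; "moment": the same for the moment, N m; "grip_width": finger opening in m.
Only numpy, scipy, OpenCV 4.12 (cv2) and the standard library are available. Lean on these libraries where they do the work, as an engineer would, in place of code of your own. Each camera call takes 0.05 s, during which the arm holds its last target.

## Task

Pick up the yellow push stick and, pushing with its nose from behind, feed the carrier with the red-capped tubes along its lane, under the low orange guard, until it is wholly out on the far side. Then draw the stick back until its nose is out of the opening again and leave it lying flat on the bench on the infeed side. Touch the carriers only with the stick and leave the blue-capped carrier where it is.

Things in the scene. Friction and masses are not known exactly. Their poses are not given: they have to be found in the camera images.
- reader_mouth (a point): Fixed reader: two lanes, centres at y=+40, -40 mm, 68 wide, floor = bench, under an orange guard at x=0 to 60 (openings 44 high, top 68). Point: on the bench, middle of the infeed opening plane; x = feed direction, z up. Rails 14 high from x=-130 to a 14 high end stop, inner face x=187. Control box 75 high at y=-82 to -162, x=-20 to 120. Its place and yaw vary.
- red_carrier_center (a point): Loose white carrier with three lying tubes with RED caps: 80 mm long (its x, nearly along the feed), 56 wide, 24 high (caps 28), about 0.15 kg. Point: its centre, 12 mm above its underside. It lies in either lane, before the opening, and slides on the bench.
- blue_carrier_center (a point): The same carrier with BLUE caps, in the other lane; the point is its centre as above. To be left where it is.
- stick_grip (a point): Yellow push stick lying on the bench behind the infeed, 0.18 kg. Bar 16 mm wide, 14 high, ending in a black nose 30 wide, 20 high, its front face 180 mm ahead (+x) of this point; tail 35 behind. Upright grip block 50 long (x), 22 wide (y), 72 high, black sides; the point is in the block's middle, 50 above the stick's underside. Grip it across y from above.
Things that resemble listed ones, but are neither listed nor needed, are in the scene too. There is more than one size of the part that bears stick_grip; the job needs the larger.

How it is judged:
On the way:
1. the red-capped carrier is under the guard, being pushed by the stick (x of red_carrier_center in the frame of reader_mouth between 0 and 0.08 m and z of red_carrier_center in the frame of reader_mouth below 0.025 m and contact force between push_stick and red_carrier above 0.05 N), for 0.04 s.
At the end, for the whole second after the job is handed in: Red-capped carrier flat and at rest in its lane, wholly past the guard (centre 97 to 155 mm past the mouth plane). Stick at rest, flat on the bench within 10 degrees, its grip 172 mm or more before the mouth plane. Blue-capped carrier within 15 mm of its start (x of red_carrier_center in the frame of reader_mouth between 0.097 and 0.155 m and y of red_carrier_center in the frame of reader_mouth between -0.08 and 0.08 m and z of red_carrier_center in the frame of reader_mouth below 0.02 m and angle between red_carrier_center's own z axis and vertical below 0.15 rad and linear speed of each of red_carrier, push_stick below 0.02 m/s and x of stick_grip in the frame of reader_mouth below -0.172 m and height (world z) of stick_grip below 0.06 m and angle between stick_grip's own z axis and vertical below 0.17 rad and distance of blue_carrier_center from where it was at the start of the episode below 0.015 m); the robot touches nothing.
It fails at once if the robot itself touches a carrier (contact force between any of the fingers, the arm and red_carrier above 0.5 N or contact force between any of the fingers, the arm and blue_carrier above 0.5 N).
It fails at once if the blue-capped carrier is moved by more than 15 mm (distance of blue_carrier_center from where it was at the start of the episode above 0.015 m).
It also fails if it takes over 48 s, if anything falls off the work surface, if the arm or the gripper's body presses on something with over 40 N, if the wrist force passes 120 N, or if a joint passes its speed limit or range.

## Working session

There is one attempt and no reset: what is moved stays moved. The work goes in short steps, Python scripts to look and compute and a shell command to move; the robot and the scene stay as the last step left them, time stands still between calls to the robot, and variables do not carry over. Pictures are saved under pics/ and viewed, and the job is handed in when it is done.

```bash
mkdir -p pics
cat > h.py <<'E'
import numpy as np,cv2,pickle,sys
from bench import get_obs,grab_frame
def snap(n,tag):
    f=grab_frame(n); cv2.imwrite(f'pics/{tag}.png',f['image']); pickle.dump(f,open(f'pics/{tag}.pkl','wb')); return f
def load(tag): return pickle.load(open(f'pics/{tag}.pkl','rb'))
def ray(f,px):
    K=np.array([[f['fx'],0,f['cx']],[0,f['fy'],f['cy']],[0,0,1.]])
    u=cv2.undistortPoints(np.array(px,float).reshape(-1,1,2),K,np.array(f['distortion'],float)).reshape(-1,2)
    d=np.c_[u[:,0],-u[:,1],-np.ones(len(u))]@np.array(f['rotation']).T
    return np.array(f['origin']),d
def onz(f,px,z):
    o,d=ray(f,px); return o+d*((z-o[2])/d[:,2])[:,None]
def proj(f,P):
    P=np.atleast_2d(P)-f['origin']; c=P@np.array(f['rotation']); 
    K=np.array([[f['fx'],0,f['cx']],[0,f['fy'],f['cy']],[0,0,1.]])
    return cv2.projectPoints(np.c_[c[:,0],-c[:,1],-c[:,2]],np.zeros(3),np.zeros(3),K,np.array(f['distortion'],float))[0].reshape(-1,2)
E
python3 - <<'E'
from h import *
for n in ['scene','side','wrist']:
    f=snap(n,n+'0'); print(n,f['origin'],np.round(f['rotation'],3).tolist(),f['fx'],f['distortion'])
o=get_obs();print(o)
E
```

```text
scene [ 0.96453023 -0.01677924  0.82914391] [0.41, 0.495, 1.678] 465.3916224767431 [-0.13667431  0.          0.          0.          0.        ]
side [ 0.28025089 -0.6424653   0.45601544] [0.938, -0.163, -0.275] 386.49812618543916 [-0.02562917  0.          0.          0.          0.        ]
wrist [0.13323508 0.66589847 0.37327736] [-0.246, -0.179, 1.26] 340.1762061374839 [-0.06140901  0.          0.          0.          0.        ]
{'clock': 0.15, 'joints': array([-1.37705992,  0.47763835,  0.02235744,  1.55618071, -0.01150879,
        1.10932247, -0.08312826]), 'qvel': array([ 1.54688920e-04, -2.96244956e-03,  6.99918762e-04, -2.41022923e-03,
        5.02557016e-04,  4.48411065e-04,  7.51490514e-05]), 'tau': array([ 3.01459906e-03, -5.96928978e+01,  1.61022060e+00, -2.81490469e+01,
        1.26596633e-02,  6.53589203e-03,  8.91031334e-06]), 'tcp_pos': array([0.20059314, 0.644296  , 0.40394867]), 'orientation': array([-1.55919911,  0.23705585, -0.23687125]), 'contact_force': array([-0.82884448, -0.24986508,  1.24425322]), 'moment': array([ 0.01474572, -0.00643006,  0.01061208]), 'grip_width': 0.0855983580714787}
```

```bash
sed -i "s/f=grab_frame(n); /f=dict(grab_frame(n)); f['rotation']=cv2.Rodrigues(np.array(f['rotation'],float))[0]; /" h.py
python3 - <<'E'
from h import *
for n in ['scene','side','wrist']:
    f=load(n+'0'); f['rotation']=cv2.Rodrigues(np.array(f['rotation'],float))[0]; pickle.dump(f,open(f'pics/{n}0.pkl','wb')); print(f['rotation'].round(2).tolist())
print(cv2.Rodrigues(get_obs()['orientation'])[0].round(3))
E
```

```text
[[-0.16, -0.83, 0.53], [0.99, -0.13, 0.09], [-0.01, 0.54, 0.84]]
[[0.95, 0.16, -0.26], [-0.3, 0.56, -0.77], [0.02, 0.81, 0.58]]
[[0.3, -0.92, -0.27], [0.95, 0.28, 0.08], [-0.0, -0.28, 0.96]]
[[ 0.955 -0.     0.297]
 [-0.297 -0.001  0.955]
 [ 0.    -1.    -0.001]]
```

View pics/scene0.png

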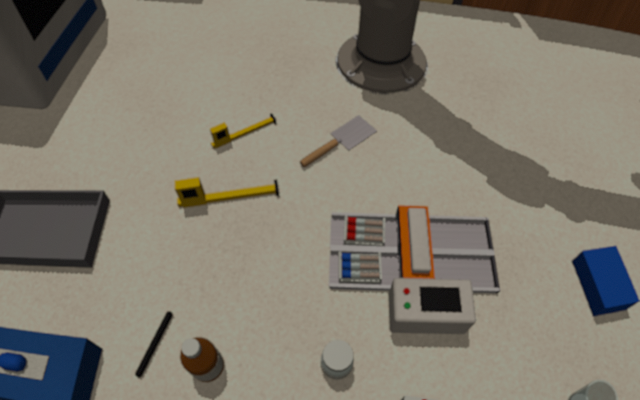

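View pics/side0.png

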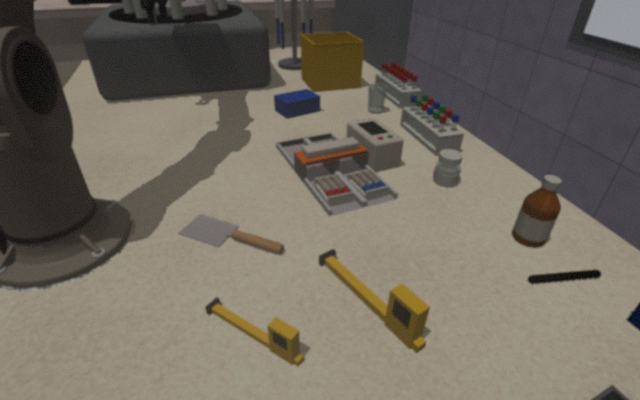

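View pics/wrist0.png

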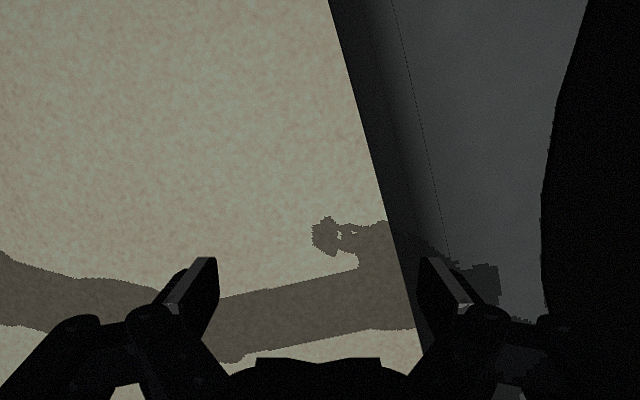

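Run:
```python
from h import *
a=cv2.imread('pics/scene0.png'); b=cv2.imread('pics/side0.png')
cv2.imwrite('pics/z1.png',cv2.resize(a[100:220,160:300],None,fx=5,fy=5,interpolation=3)[:600,:800])
cv2.imwrite('pics/z2.png',cv2.resize(a[195:345,320:510],None,fx=4,fy=4,interpolation=3))
cv2.imwrite('pics/z3.png',cv2.resize(b[235:375,190:450],None,fx=3,fy=3,interpolation=3))
```

```text
(no output)
```

View pics/z1.png

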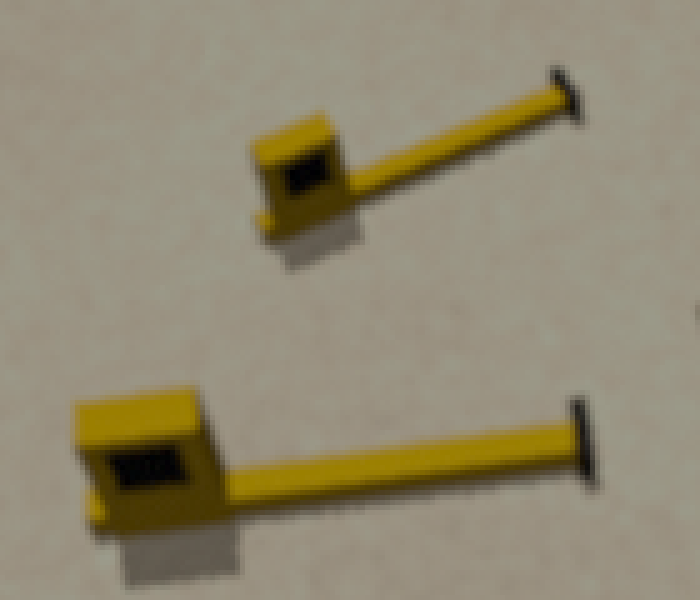

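View pics/z2.png

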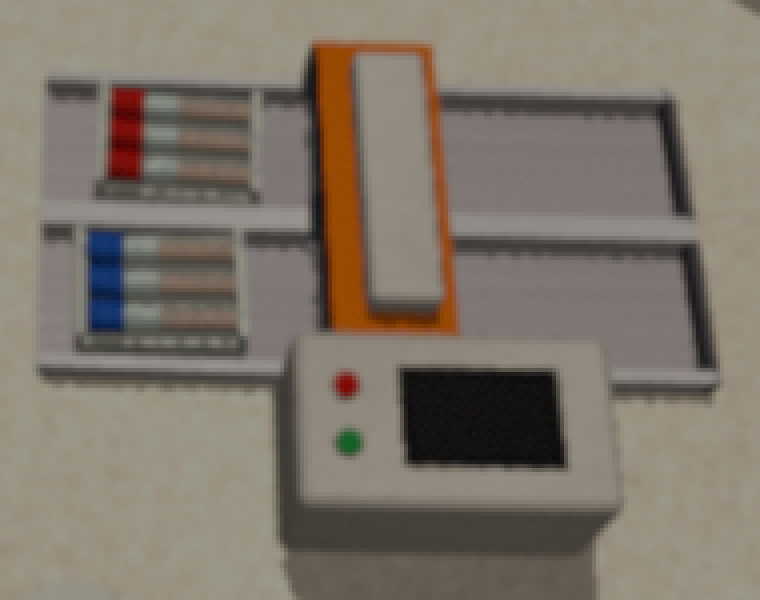

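View pics/z3.png

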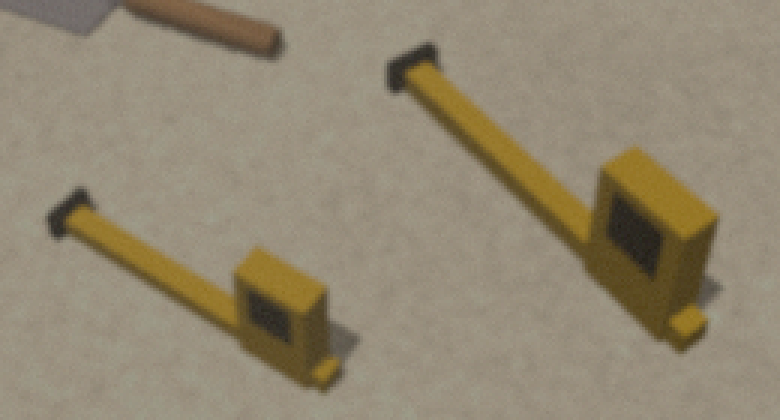

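Run:
```python
from h import *
f=load('scene0'); g=load('side0')
Z=lambda p:np.array(p)/4+[320,195]
Y=lambda p:np.array(p)/5+[160,100]
def pr(n,p,z): 
    w=onz(f,p,z)[0]; print(n,np.round(p,1),w.round(4)); return w
a=pr('railTL',Z((46,78)),.014);b=pr('railBL',Z((38,368)),.014);c=pr('railTR',Z((675,95)),.014);d=pr('railBR',Z((719,378)),.014)
g0=pr('guardTL',Z((313,42)),.068);g1=pr('guardBL',Z((334,332)),.068);pr('guardTR',Z((432,43)),.068);pr('guardBR',Z((459,332)),.068)
cl=pr('centreL',Z((42,215)),.014);cr=pr('centreR',Z((695,230)),.014)
for n,ps in dict(red=[(97,195),(258,200),(252,88),(103,84)],blue=[(77,348),(243,352),(238,230),(80,226)]).items():
    for p in ps: pr(n,Z(p),.024)
n1=pr('nose top',Y((577,400)),.02);n2=pr('nose bot',Y((590,490)),.02)
for p in [(75,403),(197,387),(212,432),(83,447)]: pr('block',Y(p),.072)
pr('tail',Y((92,495)),.014)
S=lambda p:np.array(p)/3+[190,235]
for p in [(637,147),(717,217),(682,250),(600,175)]: print('side block',onz(g,S(p),.072)[0].round(4))
for p in [(388,62),(433,43)]: print('side nose',onz(g,S(p),.02)[0].round(4))
for h in ((a,c),(b,d),(cl,cr)): v=h[1]-h[0]; print(np.linalg.norm(v),np.degrees(np.arctan2(v[1],v[0])))
for h in ((a,b),(c,d),(g0,g1)): v=h[1]-h[0]; print(np.linalg.norm(v),np.degrees(np.arctan2(v[1],v[0]))+90)
```

```text
railTL [331.5 214.5] [ 0.4913 -0.0641  0.014 ]
railBL [329.5 287. ] [ 0.6461 -0.0457  0.014 ]
railTR [488.8 218.8] [0.4519 0.2561 0.014 ]
railBR [499.8 289.5] [0.6047 0.2728 0.014 ]
guardTL [398.2 205.5] [0.4831 0.063  0.068 ]
guardBL [403.5 278. ] [0.6309 0.0823 0.068 ]
guardTR [428.  205.8] [0.4747 0.1201 0.068 ]
guardBR [434.8 278. ] [0.6229 0.1373 0.068 ]
centreL [330.5 248.8] [ 0.5678 -0.0552  0.014 ]
centreR [493.8 252.5] [0.528  0.2636 0.014 ]
red [344.2 243.8] [ 0.5579 -0.03    0.024 ]
red [384.5 245. ] [0.5487 0.0471 0.024 ]
red [383. 217.] [0.4869 0.039  0.024 ]
red [345.8 216. ] [ 0.4962 -0.0349  0.024 ]
blue [339.2 282. ] [ 0.6375 -0.029   0.024 ]
blue [380.8 283. ] [0.6278 0.0469 0.024 ]
blue [379.5 252.5] [0.5661 0.039  0.024 ]
blue [340.  251.5] [ 0.5756 -0.0359  0.024 ]
nose top [275.4 180. ] [ 0.4299 -0.1925  0.02  ]
nose bot [278. 198.] [ 0.4731 -0.178   0.02  ]
block [175.  180.6] [ 0.4966 -0.3806  0.072 ]
block [199.4 177.4] [ 0.4815 -0.3336  0.072 ]
block [202.4 186.4] [ 0.5015 -0.3212  0.072 ]
block [176.6 189.4] [ 0.5163 -0.3706  0.072 ]
tail [178.4 199. ] [ 0.5046 -0.3862  0.014 ]
side block [ 0.499  -0.3312  0.072 ]
side block [ 0.5132 -0.3772  0.072 ]
side block [ 0.4904 -0.3882  0.072 ]
side block [ 0.4758 -0.3414  0.072 ]
side nose [ 0.4256 -0.1921  0.02  ]
side nose [ 0.4546 -0.1844  0.02  ]
0.3226484790711028 97.02382609847008
0.3212496953746853 97.40540940234816
0.32126209811742146 97.11481780444834
0.15584659081387967 96.76326644281353
0.15372005467983338 96.23561656502646
0.14911773691547087 97.45207034744342
```

Two candidates for the stick: the one at scene (190,192) / side (407,312), and the one at scene (220,135) / side (283,338). The first has the bigger block and longer bar. It measures about 180 mm from grip to nose, which matches the description, and the crops confirm it. The red carrier is in the +y lane, the one nearer the robot, at scene (364,230).

```bash
python3 -m jog '[[[51,0,-30],1.0,-1],[[51,0,-30],1.0,-1],[[51,0,-30],1.0,-1],[[51,0,-30],1.0,-1],[[51,0,-30],1.0,-1],[[51,0,-30],1.0,-1],[[51,0,-30],1.0,-1],[[51,0,-30],1.0,-1],[[51,0,-30],1.0,-1],[[51,0,-30],1.0,-1]]' 60
python3 -c "
from h import *
o=get_obs();R=cv2.Rodrigues(o['orientation'])[0];print(o['tcp_pos'],R.round(3));print((np.array([.497,-.355,.35])-o['tcp_pos'])@R)"
```

```text
clock: 1.4
tcp_pos: [0.6004, 0.2023, 0.4046]
orientation: [-1.323, 1.011, -1.014]
contact_force: [-0.4, 0.8, 0.1]
grip_width: 0.0852
[0.60040882 0.20227745 0.404649  ] [[ 0.261  0.001  0.965]
 [-0.965 -0.002  0.261]
 [ 0.002 -1.     0.   ]]
[ 0.5109154   0.05551747 -0.24519648]
```

```bash
python3 -m jog '[[[51,4,-24.5],0,-1],[[51,4,-24.5],0,-1],[[51,4,-24.5],0,-1],[[51,4,-24.5],0,-1],[[51,4,-24.5],0,-1],[[51,4,-24.5],0,-1],[[51,4,-24.5],0,-1],[[51,4,-24.5],0,-1],[[51,4,-24.5],0,-1],[[51,4,-24.5],0,-1]]'
python3 -c "
from h import *
snap('wrist','wrist1');snap('side','side1')
f=load('wrist1');print(f['origin'])
o=get_obs();R=cv2.Rodrigues(o['orientation'])[0];print(o['tcp_pos'],R.round(3))"
```

```text
clock: 2.65
tcp_pos: [0.4947, -0.3557, 0.3645]
orientation: [-1.324, 1.016, -1.016]
contact_force: [0.5, 1.3, -0.6]
grip_width: 0.0855
[ 0.47736042 -0.28608273  0.33384857]
[ 0.4971542  -0.35111203  0.3642678 ] [[ 0.263 -0.001  0.965]
 [-0.965  0.     0.263]
 [-0.    -1.    -0.001]]
```

View pics/wrist1.png

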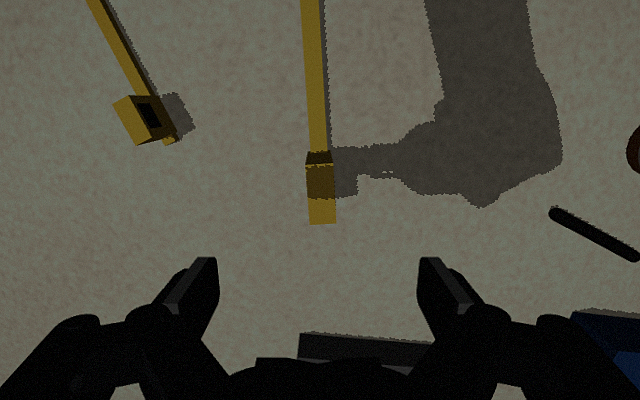

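The wrist view shows the large stick's block top at (307–335, 165–224) and its bar running up from (313,0). The small stick is off to the left at (140,120).

Run:
```python
from h import *
f=load('wrist1')
p=np.array([(305.5,164.5),(334,165),(336.5,223),(309,224)])
w=onz(f,p,.072);print(w.round(4),w.mean(0).round(4))
for q in ([(302,2),(324,2)],[(310,145),(327,145)]):
    print(onz(f,np.array(q),.014).round(4))
b=onz(f,[(313,2),(318.5,145)],.014); print(b.round(4),np.degrees(np.arctan2(*(b[0]-b[1])[1::-1])))
o=get_obs();R=cv2.Rodrigues(o['orientation'])[0];print(o['tcp_pos'],((w.mean(0)-o['tcp_pos'])@R).round(4))
```

```text
[[ 0.4797 -0.3353  0.072 ]
 [ 0.5013 -0.3299  0.072 ]
 [ 0.5163 -0.3757  0.072 ]
 [ 0.4947 -0.3823  0.072 ]] [ 0.498  -0.3558  0.072 ]
[[ 0.4423 -0.2107  0.014 ]
 [ 0.4604 -0.2059  0.014 ]]
[[ 0.4797 -0.3272  0.014 ]
 [ 0.4951 -0.323   0.014 ]]
[[ 0.4514 -0.2083  0.014 ]
 [ 0.4874 -0.3251  0.014 ]] 107.1505882184949
[ 0.4971542  -0.35111203  0.3642678 ] [ 4.900e-03  2.923e-01 -2.000e-04]
```

```bash
python3 -m jog '[[[0.3,7,0],-0.03,-1],[[0.3,12,0],-0.03,-1],[[0.3,15.4,0],-0.03,-1],[[0.3,15.4,0],-0.03,-1],[[0.3,15.4,0],-0.03,-1],[[0.3,15.4,0],-0.03,-1]]'
python3 -c "
from h import *
snap('wrist','wrist2');snap('side','side2')
o=get_obs();R=cv2.Rodrigues(o['orientation'])[0];print(o['tcp_pos'],R.round(3),((np.array([.498,-.356,.21])-o['tcp_pos'])@R).round(4))
a=cv2.imread('pics/side2.png');b=cv2.imread('pics/wrist2.png');cv2.imwrite('pics/c2.png',np.hstack([cv2.resize(a[150:400,250:500],(400,400)),b[:,120:520]]))"
```

```text
clock: 3.5
tcp_pos: [0.4995, -0.3533, 0.2127]
orientation: [-1.335, 0.983, -0.988]
contact_force: [0.1, -0.6, -0.6]
grip_width: 0.0854
[ 0.4991586  -0.35333421  0.2122768 ] [[ 0.295  0.002  0.956]
 [-0.956 -0.001  0.295]
 [ 0.002 -1.     0.002]] [ 0.0022  0.0023 -0.0019]
```

View pics/c2.png

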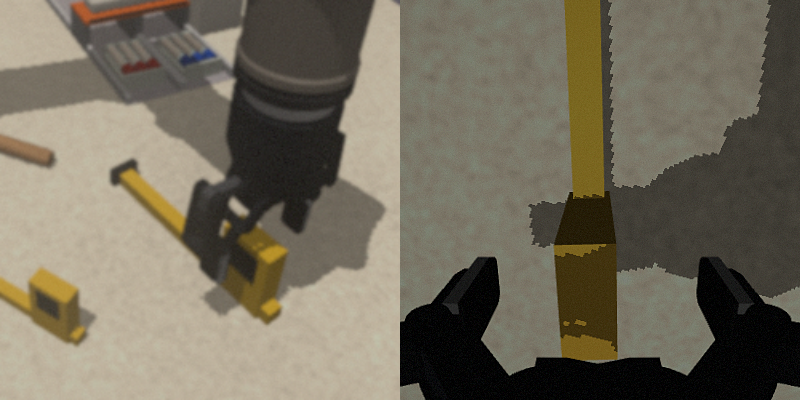

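```bash
python3 -m jog '[[[0.2,0.2,-0.3],0,-1],[[0.2,0.2,-0.3],0,-1],[[0.2,0.2,-0.3],0,1],[[0.2,0.2,-0.3],0,1],[[0.2,0.2,-0.3],0,1],[[0.2,0.2,-0.3],0,1],[[0.2,0.2,-0.3],0,1],[[0.2,0.2,-0.3],0,1],[[0.2,0.2,-0.3],0,1],[[0.2,0.2,-0.3],0,1]]' 60
```

```text
clock: 4.85
tcp_pos: [0.4964, -0.356, 0.2088]
orientation: [-1.336, 0.986, -0.986]
contact_force: [0.2, -0.8, 1.9]
grip_width: 0.0216
```

```bash
python3 -m jog '[[[0,-2,0],0,1],[[0,-4,0],0,1],[[0,-4,0],0.05,1],[[-3,-4,3],0.1,1],[[-6,-4,6],0.175,1],[[-9.5,-4,8.7],0.175,1],[[-9.5,-4,8.7],0.175,1],[[-9.5,-4,8.7],0.175,1],[[-9.5,-4,8.7],0.175,1],[[-9.5,-4,8.7],0.175,1]]'
python3 -c "
from h import *
snap('wrist','wrist3');snap('side','side3');snap('scene','scene3')
o=get_obs();R=cv2.Rodrigues(o['orientation'])[0];print(o['tcp_pos'],R.round(3))
a=cv2.imread('pics/scene3.png');cv2.imwrite('pics/c3.png',cv2.resize(a[130:300,200:420],None,fx=3.5,fy=3.5,interpolation=3))
"
```

```text
clock: 6.1
tcp_pos: [0.5509, -0.2408, 0.249]
orientation: [-1.265, 1.119, -1.119]
contact_force: [-0.3, 0.4, -2.1]
grip_width: 0.0217
[ 0.55115832 -0.24016023  0.24872047] [[ 0.123 -0.     0.992]
 [-0.992 -0.     0.123]
 [ 0.    -1.    -0.   ]]
```

View pics/wrist3.png

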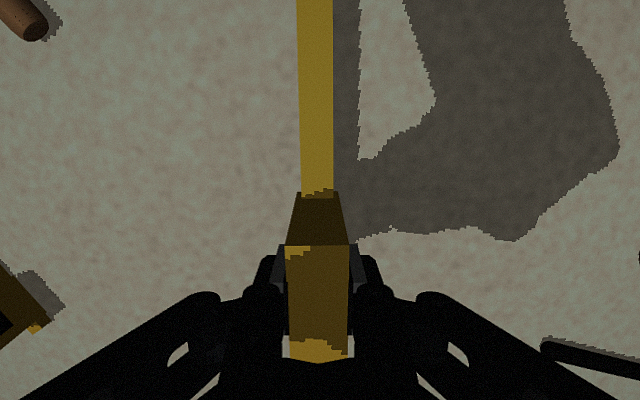

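View pics/c3.png

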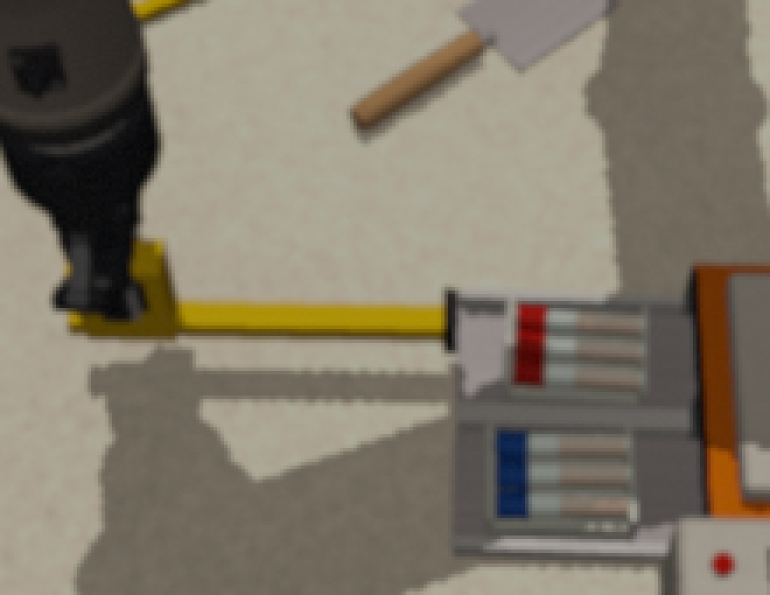

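View pics/side3.png

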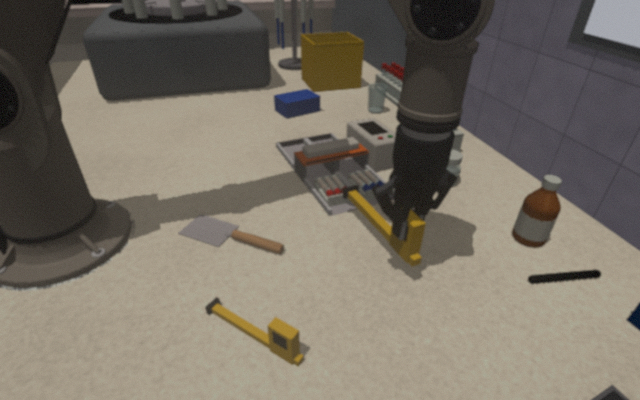

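The stick is held and raised. In the scene view its nose is at about (328,213)–(329,230), just behind the red carrier.

Run:
```python
from h import *
f=load('scene3')
m=np.array([.553,.0738]);t=np.radians(97.1);u=np.array([np.cos(t),np.sin(t)]);v=np.array([-u[1],u[0]])
L=lambda w:((w[:2]-m)@u*1e3,(w[:2]-m)@v*1e3)
for p in [(448,290),(453,350),(456,290),(459,348)]: print('nose',np.round(L(onz(f,np.array(p)/3.5+[200,130],.06)[0]),1))
print('tcp',L(get_obs()['tcp_pos']))
for h in (.054,):
  for p in [(180,302),(180,336),(440,305),(440,336)]: print('bar',np.round(L(onz(f,np.array(p)/3.5+[200,130],h)[0]),1))
for p in [(515,384),(640,390),(645,308),(520,303)]: print('red',np.round(L(onz(f,np.array(p)/3.5+[200,130],.024)[0]),1))
```

```text
nose [-136.6   54.8]
nose [-133.2   17.7]
nose [-132.2   55. ]
nose [-130.   19.]
tcp (np.float64(-311.32512556548494), np.float64(40.63351005703313))
bar [-284.    45.8]
bar [-281.6   24.5]
bar [-140.8   48.7]
bar [-140.3   29.3]
red [-98.1  16.8]
red [-28.8  15.2]
red [-23.9  67.6]
red [-95.2  68.7]
```

```bash
python3 -m jog '[[[0,2,0],0,1],[[0,3.0,0],0,1],[[0,3.6,0],0,1],[[0,3.6,0],0,1],[[0,3.6,0],0,1],[[0,3.6,0],0,1]]'
python3 -c "
from h import *
snap('side','side4');snap('scene','scene4')
a=cv2.imread('pics/scene4.png');b=cv2.imread('pics/side4.png');cv2.imwrite('pics/c4.png',np.hstack([cv2.resize(a[180:300,220:340+0],(400,400),interpolation=3),cv2.resize(b[140:280,300:440],(400,400),interpolation=3)]))
"
```

```text
clock: 7.0
tcp_pos: [0.5516, -0.2397, 0.2131]
orientation: [-1.265, 1.117, -1.118]
contact_force: [-0.0, -0.8, -2.1]
grip_width: 0.0213
```

View pics/c4.png

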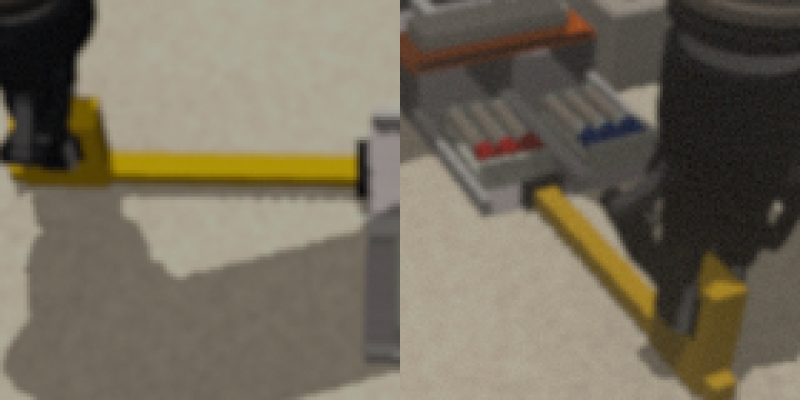

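The nose is low and lined up in the red lane, so I'll start pushing.

```bash
python3 -m jog '[[[-1,0,0],0,1],[[-2,0,0],0,1],[[-2.6,0,0],0,1],[[-3.2,0,0],0,1],[[-4,0,0],0,1],[[-5,0,0],0,1],[[-6,0,0],0,1],[[-7,0,0],0,1],[[-8,0,0],0,1],[[-8,0,0],0,1]]'
python3 -c "
from h import *
snap('side','side5');snap('scene','scene5')
a=cv2.imread('pics/scene5.png');b=cv2.imread('pics/side5.png');cv2.imwrite('pics/c5.png',np.hstack([cv2.resize(a[190:310,310:430+0],(400,400),interpolation=3),cv2.resize(b[110:250,280:420],(400,400),interpolation=3)]))
"
```

```text
clock: 8.35
tcp_pos: [0.5415, -0.1588, 0.2125]
orientation: [-1.266, 1.117, -1.115]
contact_force: [0.3, 0.7, -1.6]
grip_width: 0.0211
```

View pics/c5.png

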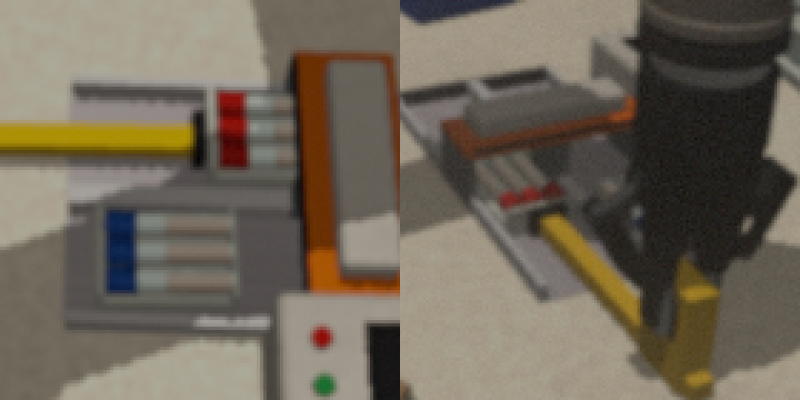

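The nose (scene ~(370,231)) is pushing the red carrier squarely towards the opening, and the blue carrier hasn't moved.

```bash
python3 -m jog '[[[-1,0,0],0,1],[[-2,0,0],0,1],[[-3,0,0],0,1],[[-4,0,0],0,1],[[-5,0,0],0,1],[[-6,0,0],0,1],[[-7,0,0],0,1],[[-7.5,0,0],0,1],[[-8,0,0],0,1],[[-8,0,0],0,1]]'
python3 -c "
from h import *
snap('side','side6');snap('scene','scene6')
a=cv2.imread('pics/scene6.png');b=cv2.imread('pics/side6.png');cv2.imwrite('pics/c6.png',np.hstack([cv2.resize(a[180:300,340:460+0],(400,400),interpolation=3),cv2.resize(b[110:250,260:400],(400,400),interpolation=3)]))
"
```

```text
clock: 9.7
tcp_pos: [0.5316, -0.0804, 0.2127]
orientation: [-1.265, 1.117, -1.117]
contact_force: [0.2, -0.2, -1.6]
grip_width: 0.0214
```

View pics/c6.png

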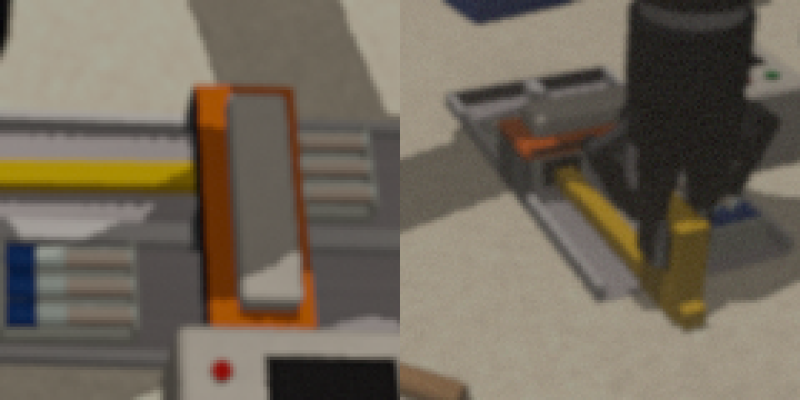

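```bash
python3 -m jog '[[[-0.8,0,0],0,1],[[-1.6,0,0],0,1],[[-2.4,0,0],0,1],[[-3.2,0,0],0,1],[[-4,0,0],0,1],[[-4.6,0,0],0,1],[[-5,0,0],0,1],[[-5.4,0,0],0,1],[[-5.6,0,0],0,1],[[-5.6,0,0],0,1]]'
python3 -c "
from h import *
snap('side','side7');snap('scene','scene7')
a=cv2.imread('pics/scene7.png');b=cv2.imread('pics/side7.png');cv2.imwrite('pics/c7.png',np.hstack([cv2.resize(a[190:310,390:510+0],(400,400),interpolation=3),cv2.resize(b[110:250,260:400],(400,400),interpolation=3)]))
"
```

```text
clock: 11.05
tcp_pos: [0.5247, -0.025, 0.2127]
orientation: [-1.265, 1.117, -1.117]
contact_force: [1.0, -0.7, -1.3]
grip_width: 0.0213
```

View pics/c7.png

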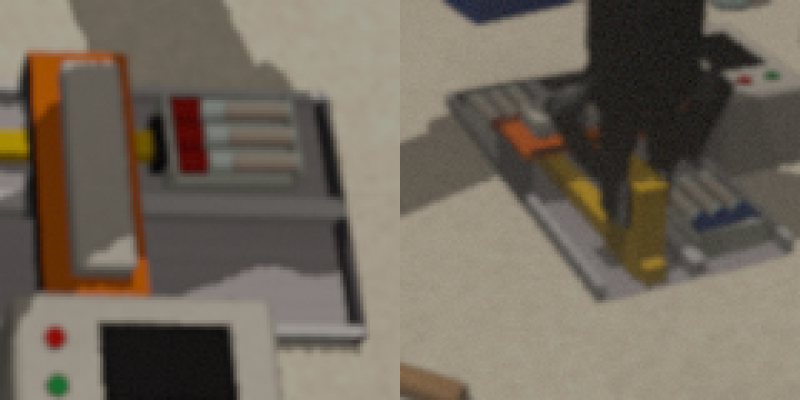

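Run:
```python
from h import *
f=load('scene7')
m=np.array([.553,.0738]);t=np.radians(97.1);u=np.array([np.cos(t),np.sin(t)]);v=np.array([-u[1],u[0]])
L=lambda w:np.round(((w[:2]-m)@u*1e3,(w[:2]-m)@v*1e3),1)
q=np.array([L(onz(f,np.array(p)/3.3333+[390,190],z)[0]) for p,z in [((162,96),.024),((165,186),.024),((303,182),.024),((296,95),.024)]])
print(q,q.mean(0)); print('nose',L(onz(f,np.array((162,140))/3.3333+[390,190],.02)[0]),'stop top',L(onz(f,np.array((325,95))/3.3333+[390,190],.014)[0]),L(onz(f,np.array((342,195))/3.3333+[390,190],.014)[0]))
print(L(get_obs()['tcp_pos']))
```

```text
[[ 85.7  69. ]
 [ 81.3   8.6]
 [164.1  13.1]
 [168.6  72. ]] [124.925  40.675]
nose [83.7 41.1] stop top [190.9  78.3] [190.5  10.1]
[-94.8  40.3]
```

The red carrier is fully past the guard, its centre about 125 mm past the mouth and at y ≈ 41 mm. Next I'll draw the stick back.

```bash
python3 -m jog '[[[1,0,0],0,1],[[3,0,0],0,1],[[5.5,0,0],0,1],[[8,0,0],0,1],[[11,0,0],0,1],[[14,0,0],0,1],[[17,0,0],0,1],[[20,0,0],0,1],[[20,0,0],0,1],[[20,0,0],0,1]]'
python3 -m jog '[[[0,0.2,0],0,1],[[0,0.4,0],0,1],[[0,0.4,0],0,1],[[0,0.4,0],0,1]]'
python3 -c "
from h import *
snap('side','side8');snap('scene','scene8')
a=cv2.imread('pics/scene8.png');b=cv2.imread('pics/side8.png');cv2.imwrite('pics/c8.png',np.hstack([cv2.resize(a[150:350,260:500],(480,400),interpolation=3),cv2.resize(b[160:280,300:396],(320,400),interpolation=3)]))
"
```

```text
clock: 12.4
tcp_pos: [0.5492, -0.2237, 0.2124]
orientation: [-1.265, 1.118, -1.117]
contact_force: [-0.3, 0.3, -2.3]
grip_width: 0.0214
clock: 12.9
tcp_pos: [0.5496, -0.2229, 0.2088]
orientation: [-1.265, 1.117, -1.116]
contact_force: [-1.0, 2.5, 4.1]
grip_width: 0.0214
```

View pics/c8.png

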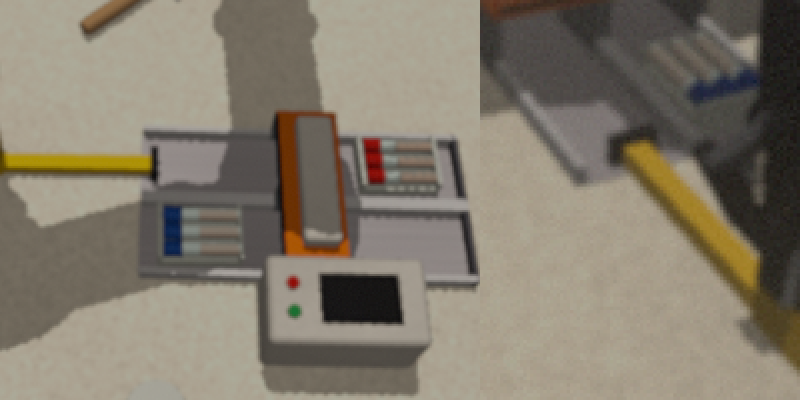

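```bash
python3 -m jog '[[[0,0,0],0,-1],[[0,0,0],0,-1],[[0,0,0],0,-1],[[0,0,0],0,-1],[[0,0,0],0,-1],[[0,0,0],0,-1]]'
python3 -m jog '[[[0,-1,0],0,-1],[[0,-3,0],0,-1],[[0,-6,0],0,-1],[[0,-10,0],0,-1],[[0,-14,0],0,-1],[[2,-14,0],0,-1],[[2,-14,0],0,-1],[[2,-14,0],0,-1]]'
python3 - <<'E'
from h import *
f=snap('side','side9');f=snap('scene','scene9')
f=snap('wrist','wrist9')
a=cv2.imread('pics/scene9.png');b=cv2.imread('pics/side9.png');c=cv2.imread('pics/wrist9.png');cv2.imwrite('pics/c9.png',np.vstack([np.hstack([cv2.resize(a[150:350,180:500],(480,300)),cv2.resize(b[110:310,270:490],(320,300),interpolation=3)]),cv2.resize(c,(800,300))]))
E
```

```text
clock: 13.75
tcp_pos: [0.5494, -0.2237, 0.2087]
orientation: [-1.265, 1.117, -1.117]
contact_force: [0.2, 0.6, 0.6]
grip_width: 0.0854
clock: 14.75
tcp_pos: [0.5515, -0.2433, 0.3478]
orientation: [-1.266, 1.12, -1.116]
contact_force: [-0.3, 1.0, 0.1]
grip_width: 0.0855
```

View pics/c9.png

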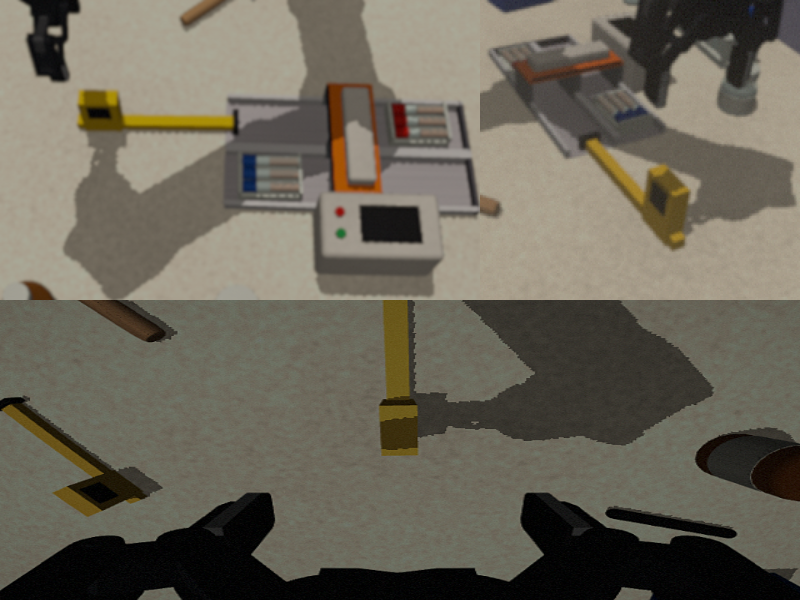

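The stick is lying flat and released, with its nose at the start of the rails and well clear of the opening. One last numeric check before handing in.

Run:
```python
from h import *
def cen(t,lo,hi,box):
    im=load(t)['image'];x0,y0,x1,y1=box
    h=cv2.cvtColor(im,cv2.COLOR_BGR2HSV)[y0:y1,x0:x1]
    ys,xs=np.where(cv2.inRange(h,lo,hi)); return np.array([xs.mean()+x0,ys.mean()+y0]),len(xs)
m=np.array([.553,.0738]);t=np.radians(97.1);u=np.array([np.cos(t),np.sin(t)]);v=np.array([-u[1],u[0]])
L=lambda f,p,z:np.round([(onz(f,p,z)[0][:2]-m)@u*1e3,(onz(f,p,z)[0][:2]-m)@v*1e3],1)
for t_ in ('scene0','scene9'):
    f=load(t_)
    for n,lo,hi,b in (('blue',(100,100,40),(130,255,255),(325,240,390,290)),('red',(0,150,60),(6,255,255),(330,205,500,255))):
        p,k=cen(t_,lo,hi,b);print(t_,n,p.round(1),k,L(f,p,.026))
f=load('wrist9');print('stick',L(f,(398/800*640,(428.5-300)/300*400),.072))
from bench import hand_in
print(hand_in())
```

```text
scene0 blue [346.  265.1] 208 [-100.2  -37.7]
scene0 red [351.1 227.9] 165 [-90.5  42. ]
scene9 blue [345.6 265.2] 194 [-101.   -37.9]
scene9 red [446.4 230.5] 165 [98.1 41.7]
stick [-291.5   39.6]
the job is handed in; nothing more can be done
None
```

I picked up the larger yellow stick, pushed the red-capped carrier along the +y lane and under the guard, then drew the stick back and laid it on the infeed side. The job is handed in at about 15 s of the 48 s allowed; no verdict is reported.

What the last checks showed:
- **Red carrier:** its centre was about 125 mm past the mouth at y ≈ 41 mm, measured from its corners at the end of the push. The final picture shows its red caps at 98 mm. The caps started about 26 mm behind the carrier's centre, so that agrees with about 124 mm.
- **Blue carrier:** its caps appeared to shift less than 1 mm, which is within measurement noise.
- **Stick:** it looks flat and is released, with its grip about 292 mm before the mouth and its nose well clear of the opening. I did not measure its tilt.
- **Robot:** the gripper is open and raised clear of everything. The wrist forces reported after each move were only a few newtons.

I could not measure the contact force between the stick and the carrier. The pictures show the nose against the carrier's rear face during the push. No check failed or disagreed.

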